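# Turn the recipe stand to the next recipe and set the page keeper

### The arm

A 6-joint arm with a two-finger parallel gripper is mounted at the origin on the work surface. World frame = base frame: x ahead of the robot, y to its left, z up, the work surface at z = 0. Lengths are in m, angles in rad, forces in N, time in s.
With the tool pointing down it reaches from about 0.35 to 0.775 m from the base axis. Payload 5.5 kg.
Tool frame: the origin (TCP) lies at the very end of the fingers, on their centre line; the grasp point (between the pads) lies 19 mm behind it; x points along the fingers, y is the direction in which the jaws open and shut, and the axes are right-handed (so a half turn about x gives the same grasp; the last joint's range is limited). The gripper opens to 85 mm and grips with 20 to 120 N. Pads are 22 mm wide; open, the fingers measure 114 mm over their backs; the gripper's body (76 mm by 85 mm) begins 54 mm behind the grasp point. The pads swing forward as they close: fully open they stand 13 mm farther back than shut.
Start: joints at [-1.271, 0.313, 0.046, 1.304, 0, 1.431], TCP at [0.245, -0.52, 0.231] pointing down, gripper open.
Joint ranges: [-2.76, 2.76], [-0.86, 1.69], [-1.03, 1.26], [-2.2, 2.34], [-1.47, 1.5], [-3.14, 3.14]. Speed limits (rad/s): [2.57, 2.57, 3.14, 3.14, 3.14, 3.14].

### API

Orientations are given as a unit quaternion [w, x, y, z].
In Python, from workcell import env gives the robot as it stands.
- The arm moves only by the tool drive_tool, never from a script. Its argument "plan" is a list that holds one entry, the list of rows, each a list of 7 numbers: the shift along the tool's x, y, z in cm, then the turn, a rotation vector about the tool's x, y, z in degrees, then the opening, from 0 (shut) to 1 (fully open). In form: [[[tx, ty, tz, wx, wy, wz, fingers], ...]]. A call has exactly 5 rows; each row shifts and turns the commanded pose from where the row before left it, along the tool's axes as they then stand; what a row does not reach is not made up. A row lasts 1/12 s, in which the tool goes at most 41.7 mm and 7.16 degrees, less where a joint would pass 70% of its speed; a pose out of reach is approached as far as the arm can. A call with a gripper value outside its range is refused whole. The fingers move at their own pace and stop on an object; "squeeze" is the grip in N (left out, the last holds). Time passes only in rows, so rows that do not move let the fingers close, or fill a call up. It gives the time, the measured TCP pose, the force and the opening at its end, in the units of the state.
- env.get_state(): the state, without advancing time (a new reading comes with each control period).
- env.read_camera(name): name is "side" or "top"; returns the picture (384x512x3 uint8, red, green, blue); there is no depth.
- env.camera_model(name): a dict with "camera_matrix" (3x3 intrinsics, pixels), "k1" (the pictures are not rectified: a ray, as slopes to the right and down, at radius r is drawn at 1 + k1 r^2 times it, then the intrinsics apply), "camera_from_world" (4x4, takes a point from world to camera coordinates). Camera axes: x right, y down, z forward; pixel columns grow to the right and rows downward; lengths in m; the calibration is good to about 2 mm. A picture is of the moment at which its call begins. camera_model takes no time and is no camera call.
- env.hand_in(): hands the job in, once; it reports no verdict.
The state is a dict: "clock": time; "joint_pos": joint angles; "qvel": joint speeds; "tau": joint torques, N m; "tcp_pos": TCP position; "orientation": TCP orientation; "wrist_force": force on the tool from outside, world axes, zero at the start; "ft_torque": the same for the moment, N m; "finger_gap": finger opening in m.
Only numpy, scipy, OpenCV 4.12 (cv2) and the standard library are available. Lean on these libraries where they do the work, as an engineer would, in place of code of your own. Each camera call takes 0.05 s, during which the arm holds its last target.

### The job

Turn the recipe stand to the next recipe: without gripping anything, push the leaf that stands ajar on the right up and over the spine and press it down lightly so that it lies flat on the leaves on the left, then push the page keeper at the left edge fully in over it. Swing the leaf gently without letting it fly, turn that one leaf only, and leave the stand and everything around it where it is.

Things in the scene. Friction and masses are not known exactly. Their poses are not given: they have to be found in the camera images.
- stand: Recipe stand, lying like an open book: grey steel base 232 mm along its spine (own x, away from the robot at yaw 0) by 390 mm across (own y, -175 to +215), loose, about 2.5 kg. Origin on the bench under the middle of the spine, z up. Its -y side is the right, +y the left. Five like leaves: two lie flat on each side (tops 15 and 20 mm up), the one to turn stands ajar over the right ones.
- spine (a point): Middle of the pivot line of the leaf to turn, 23 mm above the bench; x along the spine, y to the left. The pivots run between two grey cheeks at x = -112 and +112 mm, 44 mm wide, their tops 36 mm above the bench.
- leaf_top (a joint): Angle of the leaf to turn, rad: 0 flat on the right, 1.57 upright, 3.14 flat on the left (its stop; upper face then 25 mm above the bench). Starts at 0.7 to 1.2. The pivot is stiff: the leaf stays at any angle, never falls, and moves with 1 to 2 N at its outer edge. About 110 g.
- leaf_edge (a point): Middle of the outer edge of the leaf to turn, 165 mm from its pivot line; x along the spine, y from this edge to the pivot, z out of the face that looks up at the start. Leaves are rigid dark grey frames with white recipe cards, 216 mm along the spine, 4 mm thick, with a small index tab 34 mm long and 11 mm further out on the outer edge.
- keeper (a joint): Page keeper: steel arm, 12 mm wide, that turns about an upright post at the middle of the stand's left edge (stand frame x 0, y 198 mm). 0 = parked along the edge, pointing to the stand's -x; 1.57 = fully in (its stop), square across the left leaves, pointing to the spine. Starts at 0 to 0.12. Stays where it is left; under 1 N at the knob moves it. Arm 30 to 33 mm above the bench.
- keeper_knob (a point): Centre of the top of the keeper's upright black thumb knob, 14 mm diameter, 33 to 55 mm above the bench, on the arm 75 mm from the axis of its post.
- leaf_right (a joint): The uppermost leaf lying flat on the right, under the leaf to turn: 0 = flat (start), grows as it is raised; as stiff as the others. To be left lying.
- leaf_left (a joint): The uppermost leaf lying flat on the left: 0 = flat (start), grows as it is raised. To be left lying; the turned leaf comes to lie on it.
- timer: Bystander: white kitchen timer lying flat, 60 x 70 x 22 mm, off the stand's near end. Origin at the centre of its underside.
- scraper: Bystander: steel dough scraper lying flat, 140 x 105 mm, wooden grip 15 mm thick, beside the stand on its right. Origin at the centre of its underside.
- jar: Bystander: lidded glass jar, 60 mm diameter, 85 mm high, off the stand's far end to the right. Origin at the centre of its underside.
- ring: Bystander: steel pastry ring, 90 mm diameter, 55 mm high, off the stand's far end to the left. Origin at the centre of its underside.
- tin_a: Bystander: round aluminium tart tin, 116 mm diameter, 32 mm high, to the left of the stand. Origin at the centre of its underside.

How it is judged:
By the outcome, as a careful person would: the job done as asked, in the order asked, and still so for the second after the job is handed in, with the robot touching nothing.
It also fails if it takes over 58 s, if anything falls off the work surface, if the arm or the gripper's body presses on something with over 40 N, if the wrist force passes 120 N, or if a joint passes its speed limit or range.

## Working session

There is one attempt and no reset: what is moved stays moved. The work goes in short steps, Python scripts to look and compute and a tool call to move; the robot and the scene stay as the last step left them, time stands still between calls to the robot, and variables do not carry over. Pictures are saved under pics/ and viewed, and the job is handed in when it is done.

Besides the shell and the picture viewer there is one more tool, called by a JSON object that holds its "api" and its "payload", one argument or row to a line. drive_tool: Moves the arm, as the interface text tells. Its arguments: {"type":"object","properties":{"plan":{"type":"array","items":{"type":"array","items":{"type":"array","items":{"type":"number"}}}},"squeeze":{"type":"number"}},"required":["plan"]}

```bash
mkdir -p pics; ls
python3 - <<'E'
from workcell import env
import cv2
for n in("top","side"):
    im=env.read_camera(n); cv2.imwrite(f"pics/{n}0.png",im[:,:,::-1])
    m=env.camera_model(n); print(n,m)
print(env.get_state())
E
```

```text
pics
top {'camera_matrix': array([[418.36294789,   0.        , 253.55528867],
       [  0.        , 418.36294789, 188.83644207],
       [  0.        ,   0.        ,   1.        ]]), 'k1': -0.050828603336845274, 'camera_from_world': array([[ 0.02784237, -0.99959988, -0.00498749,  0.05284708],
       [-0.99839864, -0.02756243, -0.04940103,  0.55467967],
       [ 0.04924379,  0.00635494, -0.99876657,  1.14963906],
       [ 0.        ,  0.        ,  0.        ,  1.        ]])}
side {'camera_matrix': array([[353.25985593,   0.        , 255.99770474],
       [  0.        , 353.25985593, 188.16622044],
       [  0.        ,   0.        ,   1.        ]]), 'k1': 0.02036876488572982, 'camera_from_world': array([[-0.94142144, -0.33640745,  0.02357344,  0.53373208],
       [-0.19319936,  0.48072388, -0.85532366,  0.12456279],
       [ 0.27640493, -0.8097744 , -0.51755747,  0.8864174 ],
       [ 0.        ,  0.        ,  0.        ,  1.        ]])}
{'clock': 0.1, 'joint_pos': array([-1.27057102e+00,  3.13920705e-01,  4.50914812e-02,  1.30363333e+00,
       -5.16539996e-05,  1.43119931e+00]), 'qvel': array([ 0.00204431, -0.00088294,  0.001749  , -0.00022732, -0.00052303,
        0.00053285]), 'tau': array([ 1.90724313e-03, -4.81726456e+01,  2.99243295e+01,  1.28020754e-02,
       -1.92504922e-04, -4.04995333e-06]), 'tcp_pos': array([ 0.24466038, -0.51983016,  0.23050023]), 'orientation': array([-0.15366457, -0.6900117 , -0.15483604,  0.69014263]), 'wrist_force': array([-0.63556252, -0.13850245, -0.21093452]), 'ft_torque': array([0.02035965, 0.01600831, 0.01640351]), 'finger_gap': 0.08564911969736175}
```

View pics/top0.png

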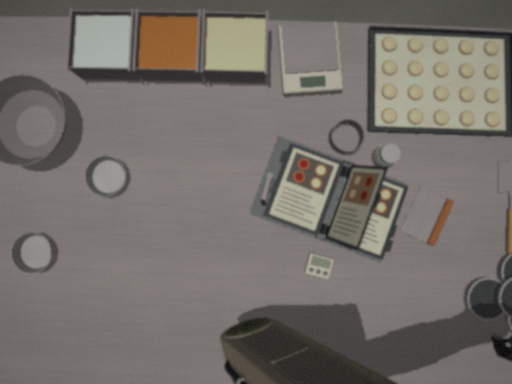

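View pics/side0.png

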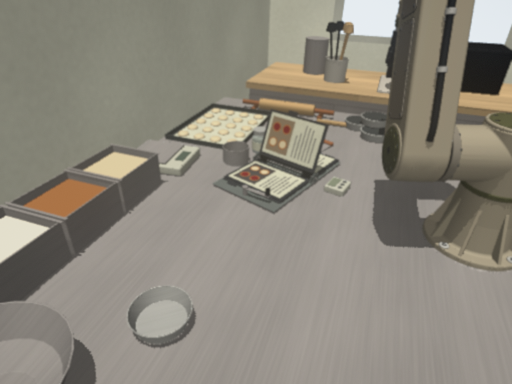

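The top view shows the stand around pixel (330,198), turned clockwise by about 20°. The leaf stands ajar around (357,208), and the keeper is at the left edge near (267,187). I'll zoom in on both views.

```bash
cat > h.py <<'E'
import numpy as np, cv2
from workcell import env
from scipy.spatial.transform import Rotation as R
def und(m,uv):
    K=m["camera_matrix"];k=m["k1"]
    d=np.array([(uv[0]-K[0,2])/K[0,0],(uv[1]-K[1,2])/K[1,1]]);s=d.copy()
    for _ in range(20): s=d/(1+k*(s@s))
    return s
def ray(n,uv):
    m=env.camera_model(n);T=m["camera_from_world"];s=und(m,uv)
    Rm=T[:3,:3];c=-Rm.T@T[:3,3];return c,Rm.T@np.array([s[0],s[1],1])
def onz(n,uv,z):
    c,d=ray(n,uv);return c+d*(z-c[2])/d[2]
def tri(a,b): # top px, side px
    c1,d1=ray("top",a);c2,d2=ray("side",b)
    A=np.stack([d1,-d2],1);t=np.linalg.lstsq(A,c2-c1,rcond=None)[0]
    p=c1+d1*t[0];q=c2+d2*t[1];return (p+q)/2,np.linalg.norm(p-q)
def proj(n,p):
    m=env.camera_model(n);T=m["camera_from_world"];q=T[:3,:3]@np.array(p)+T[:3,3];s=q[:2]/q[2]
    s=s*(1+m["k1"]*(s@s));K=m["camera_matrix"];return np.array([K[0,0]*s[0]+K[0,2],K[1,1]*s[1]+K[1,2]])
def crop(im,x0,y0,x1,y1,s,name):
    c=im[y0:y1,x0:x1];c=cv2.resize(c,None,fx=s,fy=s,interpolation=cv2.INTER_CUBIC)
    cv2.imwrite(name,c)
E
python3 - <<'E'
from h import *
crop(cv2.imread("pics/top0.png"),245,110,465,290,3.6,"pics/top0z.png")
crop(cv2.imread("pics/side0.png"),200,90,370,215,4.6,"pics/side0z.png")
E
```

```text
(no output)
```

View pics/top0z.png

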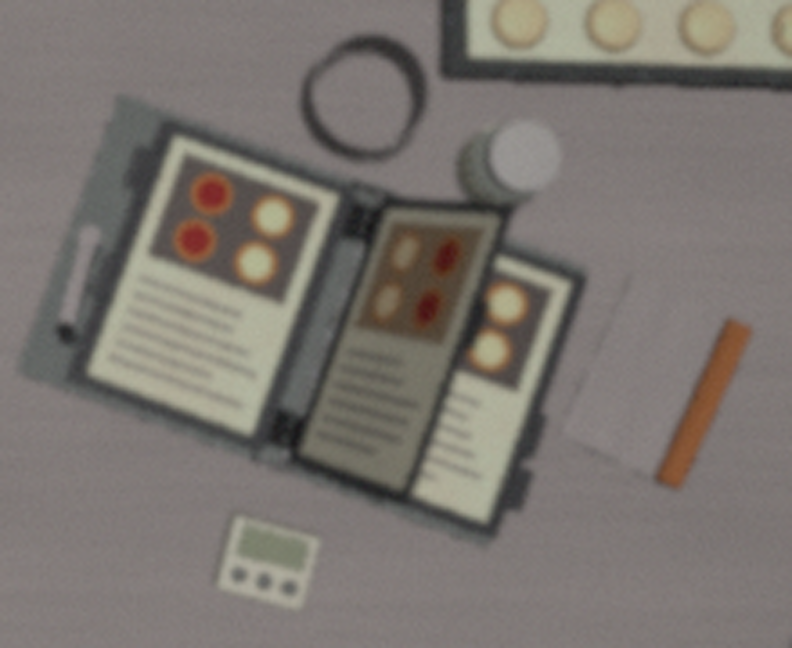

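View pics/side0z.png

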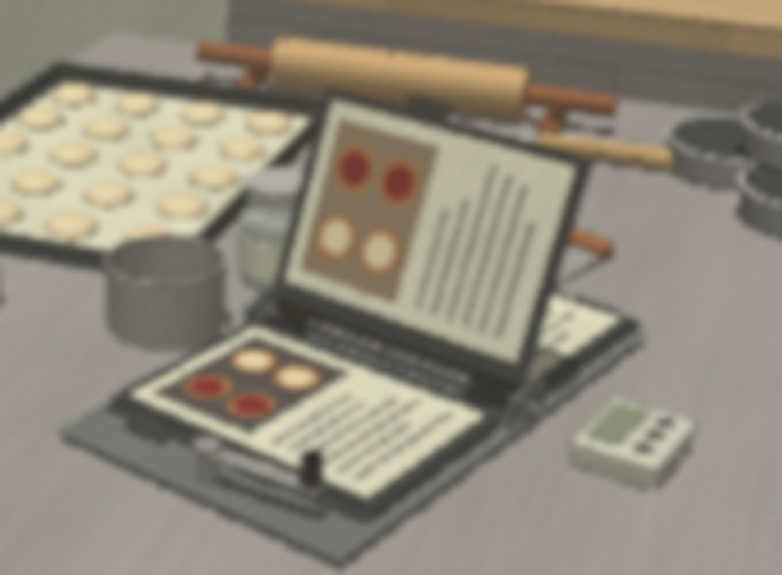

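Run:
```python
from h import *
T=lambda x,y:(x/3.6+245-.36,y/3.6+110-.36)
S=lambda x,y:(x/4.6+200-.4,y/4.6+90-.4)
P=[];Q=[]
for px,s,z in [((172,128),(.108,.165),.02),((83,378),(-.108,.165),.02),((583,272),(.108,-.165),.02),((492,525),(-.108,-.165),.02),((120,96),(.116,.215),.005),((20,373),(-.116,.215),.005)]:
    P.append(onz("top",T(*px),z)[:2]);Q.append(s)
P=np.array(P);Q=np.array(Q)
a=P-P.mean(0);b=Q-Q.mean(0)
th=np.arctan2((b[:,0]*a[:,1]-b[:,1]*a[:,0]).sum(),(a*b).sum())
Rm=np.array([[np.cos(th),-np.sin(th)],[np.sin(th),np.cos(th)]]);o=P.mean(0)-Rm@Q.mean(0)
print("yaw",th,np.degrees(th),"origin",o);print("resid mm",1000*((Rm@Q.T).T+o-P))
np.savez("stand.npz",th=th,o=o)
def ts(p): return np.r_[Rm.T@(p[:2]-o),p[2]]
k=onz("top",T(66,332),.055);print("knob",k,ts(k))
k2,e=tri(T(66,332),S(313,455));print("knob tri",k2,e,ts(k2))
for n,a,b in [("far",(508,206),(330,95)),("near",(408,495),(587,165))]:
    p,e=tri(T(*a),S(*b));q=ts(p);print(n,p,e,q,"ang",np.arctan2(q[2]-.023,-q[1]),np.hypot(q[2]-.023,q[1]))
# angle from top only
for a in [(508,206),(408,495)]:
    c,d=ray("top",T(*a))
    best=min(np.linspace(.5,1.4,900),key=lambda t:abs(ts(c+d*((.023+.165*np.sin(t)-c[2])/d[2]))[1]+.165*np.cos(t)))
    print("ang top",best, ts(c+d*((.023+.165*np.sin(best)-c[2])/d[2])))
for n,a,z in [("timer",(268,562),.011),("jar",(525,158),.085),("ring",(365,97),.05),("scr",(705,402),.015)]:
    p=onz("top",T(*a),z);print(n,p,ts(p))
for n,a in [("cheekfar",(370,190)),("cheeknear",(268,455))]:
    p=onz("top",T(*a),.036);print(n,p,ts(p))
```

```text
yaw -0.31646124275012494 -18.13189358904718 origin [ 0.52793535 -0.1641426 ]
resid mm [[ 4.72406732 -4.4136455 ]
 [-5.89868884 -0.91895887]
 [ 4.64265894  2.50429806]
 [-4.58492307  1.72530004]
 [ 1.40124915  0.56455644]
 [-0.28436349  0.53844982]]
knob [0.51675231 0.0417527  0.055     ] [-0.07470346  0.19219086  0.055     ]
knob tri [0.51798695 0.04202179 0.05104659] 0.002416099066514076 [-0.07361388  0.19283082  0.05104659]
far [ 0.60741278 -0.25194885  0.16851716] 0.00035342328941782776 [ 0.10285658 -0.05871221  0.16851716] ang 1.187299791908019 0.15691515756925856
near [ 0.41132787 -0.18764483  0.16792452] 0.001604899872443756 [-0.10350303 -0.05862405  0.16792452] ang 1.1864043079955762 0.15633264639877112
ang top 1.2238042269187985 [ 0.10105259 -0.05610032  0.17816598]
ang top 1.2278086763070077 [-0.10277681 -0.05550536  0.17838943]
timer [ 0.34501379 -0.11908301  0.011     ] [-0.18786095 -0.01410414  0.011     ]
jar [ 0.65247981 -0.29001615  0.085     ] [ 0.15753245 -0.08086408  0.085     ]
ring [ 0.70025293 -0.17925055  0.05      ] [0.16846243 0.03926845 0.05      ]
scr [ 0.47663789 -0.45585059  0.015     ] [ 0.04203097 -0.29318659  0.015     ]
cheekfar [ 0.63148596 -0.18711187  0.036     ] [0.10555673 0.01039685 0.036     ]
cheeknear [ 0.42854423 -0.11341584  0.036     ] [-0.11024207  0.01727675  0.036     ]
```

```bash
cat >> h.py <<'E'
_s=None
def stand():
    d=np.load("stand.npz");th=float(d["th"]);return R.from_euler("z",th).as_matrix(),np.r_[d["o"],0]
def rep(st=None):
    st=st or env.get_state();q=st["orientation"];M=R.from_quat(np.r_[q[1:],q[0]]).as_matrix();A,o=stand()
    print("t",round(st["clock"],2),"tcp_stand_cm",(100*A.T@(st["tcp_pos"]-o)).round(2),"F_stand",(A.T@st["wrist_force"]).round(2),"gap",round(st["finger_gap"],3))
    print("tool axes in stand (cols)\n",(A.T@M).round(3));print("q",st["joint_pos"].round(2));return M
def to(p,yaxis):
    # tool shift (cm) to stand-frame point p(m) and rotvec deg to have tool x down, tool y along yaxis (stand)
    st=env.get_state();q=st["orientation"];M=R.from_quat(np.r_[q[1:],q[0]]).as_matrix();A,o=stand()
    x=np.array([0,0,-1.]);y=np.r_[yaxis,0.];G=A@np.stack([x,y,np.cross(x,y)],1)
    print("shift cm",(100*M.T@(A@np.array(p)+o-st["tcp_pos"])).round(2),"rot deg",np.degrees(R.from_matrix(M.T@G).as_rotvec()).round(2))
E
python3 - <<'E'
from h import *
rep()
to([0,-.12,.23],[1,0]);to([0,-.12,.23],[-1,0])
E
```

```text
t 0.1 tcp_stand_cm [-15.85 -42.62  23.05] F_stand [-0.56 -0.33 -0.21] gap 0.086
tool axes in stand (cols)
 [[-0.001  0.686 -0.727]
 [ 0.001 -0.727 -0.686]
 [-1.    -0.002 -0.   ]]
q [-1.27  0.31  0.05  1.3  -0.    1.43]
shift cm [  0.07 -11.39 -32.54] rot deg [-46.67  -0.05   0.09]
shift cm [  0.07 -11.39 -32.54] rot deg [1.3333e+02 1.1000e-01 6.0000e-02]
```

{"api": "drive_tool", "payload": {
  "plan": [
    [[0,-1.14,-3.25,0,0,0,0],[0,-1.14,-3.25,0,0,0,0],[0,-1.14,-3.25,0,0,0,0],[0,-1.14,-3.25,0,0,0,0],[0,-1.14,-3.25,0,0,0,0]]
  ],
  "squeeze": 20
}}

```text
clock: 0.52
tcp_pos: [0.3682, -0.3982, 0.2309]
orientation: [-0.154, -0.69, -0.154, 0.69]
wrist_force: [0.6, -0.7, 0.1]
finger_gap: 0.0257
```

{"api": "drive_tool", "payload": {
  "plan": [
    [[0,-1.14,-3.25,0,0,0,0],[0,-1.14,-3.25,0,0,0,0],[0,-1.14,-3.25,0,0,0,0],[0,-1.14,-3.25,0,0,0,0],[0,-1.14,-3.25,0,0,0,0]]
  ]
}}

```text
clock: 0.93
tcp_pos: [0.4911, -0.2772, 0.2309]
orientation: [-0.154, -0.69, -0.154, 0.69]
wrist_force: [0.5, 0.1, -0.1]
finger_gap: -0.0
```

{"api": "drive_tool", "payload": {
  "plan": [
    [[0,0,0,-6.7,0,0,0],[0,0,0,-6.7,0,0,0],[0,0,0,-6.7,0,0,0],[0,0,0,-6.7,0,0,0],[0,0,0,-6.7,0,0,0]]
  ]
}}

```text
clock: 1.35
tcp_pos: [0.4902, -0.2784, 0.2307]
orientation: [-0.348, -0.615, -0.349, 0.615]
wrist_force: [-1.2, -0.0, 0.4]
finger_gap: 0.0001
```

{"api": "drive_tool", "payload": {
  "plan": [
    [[0,0,0,-6.7,0,0,0],[0,0,0,-6.47,0,0,0],[0,0,0,0,0,0,0],[0,0,0,0,0,0,0],[0,0,0,0,0,0,0]]
  ]
}}

```text
clock: 1.77
tcp_pos: [0.4902, -0.2787, 0.231]
orientation: [-0.414, -0.573, -0.414, 0.573]
wrist_force: [-0.5, 0.5, -0.3]
finger_gap: 0.0001
```

Run:
```python
from h import *
rep();to([0,-.11,.14],[1,0])
im=env.read_camera("side")[:,:,::-1];crop(im,180,50,380,215,4,"pics/side1.png")
im=env.read_camera("top")[:,:,::-1];crop(im,245,110,465,290,3.6,"pics/top1.png")
```

```text
t 1.77 tcp_stand_cm [-2.000e-02 -1.206e+01  2.310e+01] F_stand [-0.63  0.36 -0.32] gap 0.0
tool axes in stand (cols)
 [[-0.     1.    -0.003]
 [ 0.    -0.003 -1.   ]
 [-1.    -0.    -0.   ]]
q [-0.66  0.29  0.02  1.3  -0.    1.23]
shift cm [ 9.11  0.02 -1.06] rot deg [-0.16 -0.01  0.02]
```

View pics/side1.png

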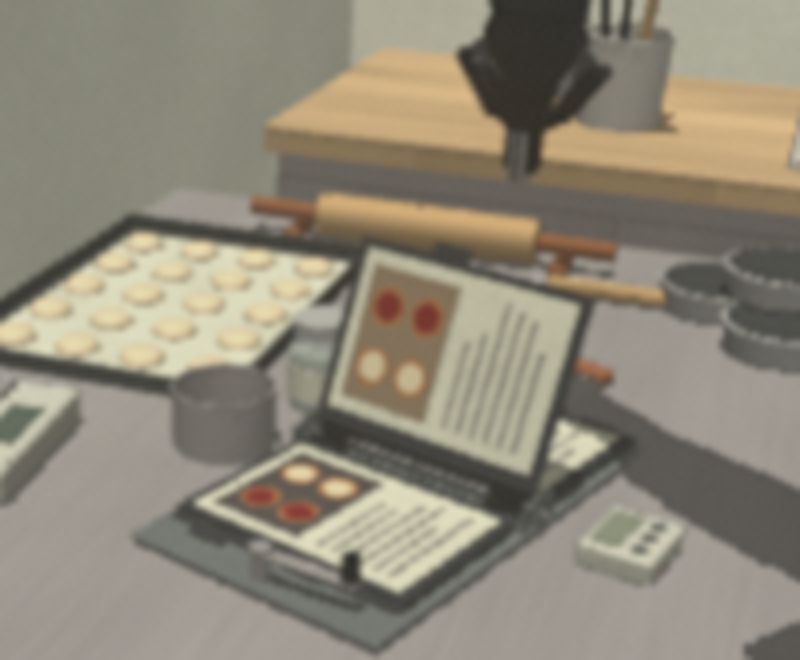

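View pics/top1.png

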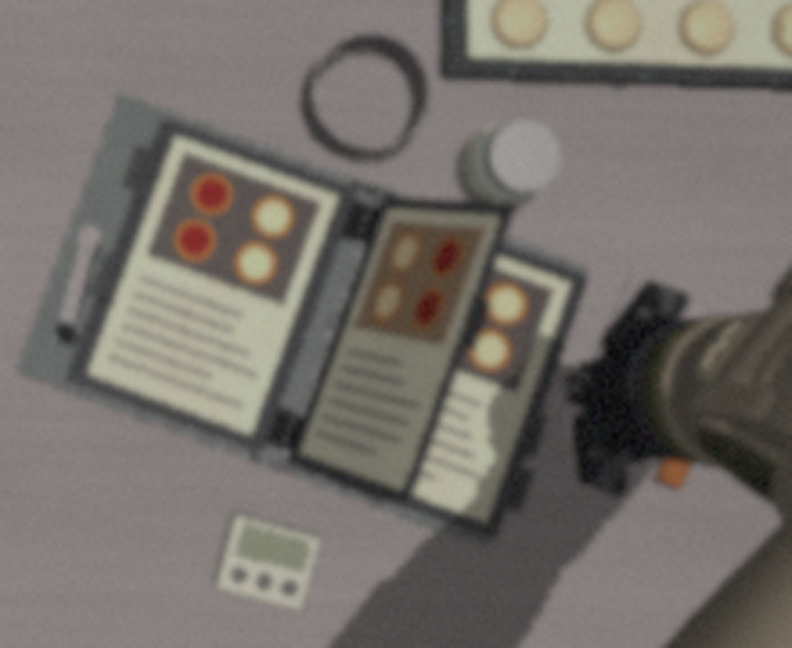

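{"api": "drive_tool", "payload": {
  "plan": [
    [[1.8,0,0,0,0,0,0],[1.8,0,0,0,0,0,0],[1.8,0,0,0,0,0,0],[1.8,0,0,0,0,0,0],[1.8,0,0,0,0,0,0]]
  ]
}}

```text
clock: 2.28
tcp_pos: [0.4903, -0.2788, 0.1406]
orientation: [0.415, 0.573, 0.414, -0.573]
wrist_force: [-0.1, 0.2, 0.7]
finger_gap: -0.0001
```

{"api": "drive_tool", "payload": {
  "plan": [
    [[0,0,-0.7,0,0,0,0],[0,0,-0.7,0,0,0,0],[0,0,-0.7,0,0,0,0],[0,0,-0.7,0,0,0,0],[0,0,-0.4,0,0,0,0]]
  ]
}}

```text
clock: 2.7
tcp_pos: [0.5014, -0.2476, 0.1427]
orientation: [0.416, 0.573, 0.414, -0.572]
wrist_force: [0.1, 0.2, 1.4]
finger_gap: 0.0002
```

{"api": "drive_tool", "payload": {
  "plan": [
    [[0,0,-0.3,0,0,0,0],[0,0,-0.3,0,0,0,0],[0,0,-0.3,0,0,0,0],[0,0,-0.3,0,0,0,0],[0,0,-0.3,0,0,0,0]]
  ]
}}

```text
clock: 3.12
tcp_pos: [0.5051, -0.2343, 0.1415]
orientation: [-0.415, -0.572, -0.415, 0.573]
wrist_force: [0.2, -1.1, 1.1]
finger_gap: -0.0003
```

Run:
```python
from h import *
rep()
im=env.read_camera("side")[:,:,::-1];crop(im,180,50,380,215,4,"pics/side2.png")
```

```text
t 3.12 tcp_stand_cm [ 1.000e-02 -7.380e+00  1.415e+01] F_stand [ 0.52 -1.01  1.1 ] gap -0.0
tool axes in stand (cols)
 [[ 0.     1.    -0.   ]
 [-0.001 -0.    -1.   ]
 [-1.     0.     0.001]]
q [-0.58  0.32 -0.17  1.08 -0.    1.31]
```

View pics/side2.png

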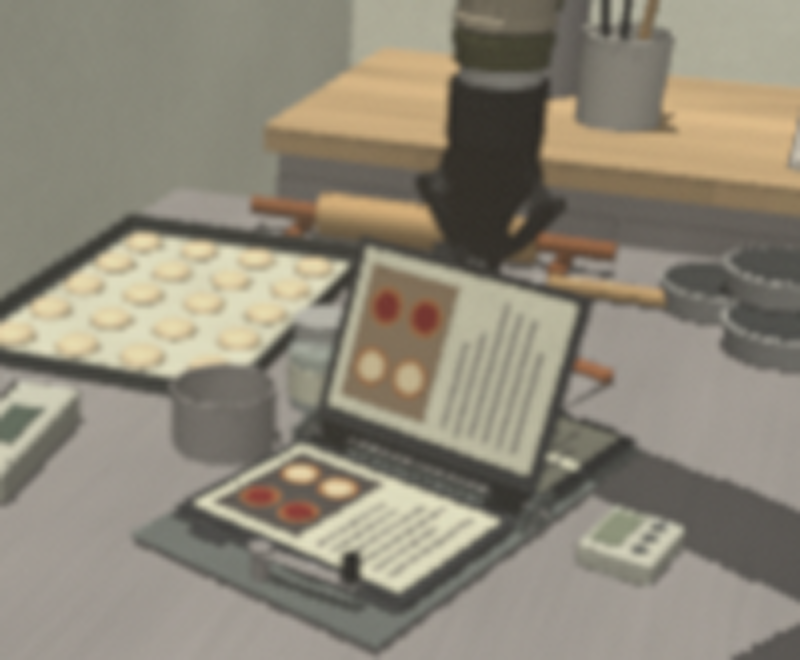

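Run:
```python
import numpy as np
r=.1185
p=None
for t in np.linspace(np.pi/2,np.pi,31):
    y=-r*np.cos(t)-.002*np.sin(t)-.011; z=.023+r*np.sin(t)-.002*np.cos(t)
    if p: print(round(t,2),"tool x %.2f z %.2f"%(-(z-p[1])*100,-(y-p[0])*100), "y %.3f z %.3f"%(y,z))
    p=(y,z)
```

```text
1.62 tool x 0.01 z -0.62 y -0.007 z 0.141
1.68 tool x 0.04 z -0.62 y -0.001 z 0.141
1.73 tool x 0.07 z -0.62 y 0.006 z 0.140
1.78 tool x 0.10 z -0.61 y 0.012 z 0.139
1.83 tool x 0.13 z -0.61 y 0.018 z 0.138
1.88 tool x 0.17 z -0.60 y 0.024 z 0.136
1.94 tool x 0.20 z -0.59 y 0.030 z 0.134
1.99 tool x 0.23 z -0.58 y 0.035 z 0.132
2.04 tool x 0.26 z -0.56 y 0.041 z 0.129
2.09 tool x 0.29 z -0.55 y 0.047 z 0.127
2.15 tool x 0.32 z -0.53 y 0.052 z 0.123
2.2 tool x 0.34 z -0.52 y 0.057 z 0.120
2.25 tool x 0.37 z -0.50 y 0.062 z 0.116
2.3 tool x 0.39 z -0.48 y 0.067 z 0.112
2.36 tool x 0.42 z -0.46 y 0.071 z 0.108
2.41 tool x 0.44 z -0.43 y 0.076 z 0.104
2.46 tool x 0.46 z -0.41 y 0.080 z 0.099
2.51 tool x 0.49 z -0.39 y 0.084 z 0.094
2.57 tool x 0.51 z -0.36 y 0.087 z 0.089
2.62 tool x 0.52 z -0.33 y 0.091 z 0.084
2.67 tool x 0.54 z -0.31 y 0.094 z 0.079
2.72 tool x 0.56 z -0.28 y 0.096 z 0.073
2.78 tool x 0.57 z -0.25 y 0.099 z 0.067
2.83 tool x 0.58 z -0.22 y 0.101 z 0.062
2.88 tool x 0.59 z -0.19 y 0.103 z 0.056
2.93 tool x 0.60 z -0.16 y 0.104 z 0.050
2.98 tool x 0.61 z -0.12 y 0.106 z 0.044
3.04 tool x 0.61 z -0.09 y 0.107 z 0.037
3.09 tool x 0.62 z -0.06 y 0.107 z 0.031
3.14 tool x 0.62 z -0.03 y 0.107 z 0.025
```

{"api": "drive_tool", "payload": {
  "plan": [
    [[0,0,-0.5,0,0,0,0],[0,0,-0.6,0,0,0,0],[0,0,-0.6,0,0,0,0],[0,0,-0.6,0,0,0,0],[0,0,-0.6,0,0,0,0]]
  ]
}}

```text
clock: 3.58
tcp_pos: [0.5142, -0.2059, 0.1413]
orientation: [-0.415, -0.573, -0.415, 0.573]
wrist_force: [-0.0, -0.8, 0.1]
finger_gap: -0.0002
```

Run:
```python
from h import *
rep()
im=env.read_camera("side")[:,:,::-1];crop(im,180,50,380,215,4,"pics/side3.png")
```

```text
t 3.58 tcp_stand_cm [-1.000e-02 -4.400e+00  1.413e+01] F_stand [ 0.26 -0.8   0.12] gap -0.0
tool axes in stand (cols)
 [[-0.  1.  0.]
 [-0.  0. -1.]
 [-1. -0.  0.]]
q [-0.53  0.32 -0.18  1.08 -0.    1.36]
```

View pics/side3.png

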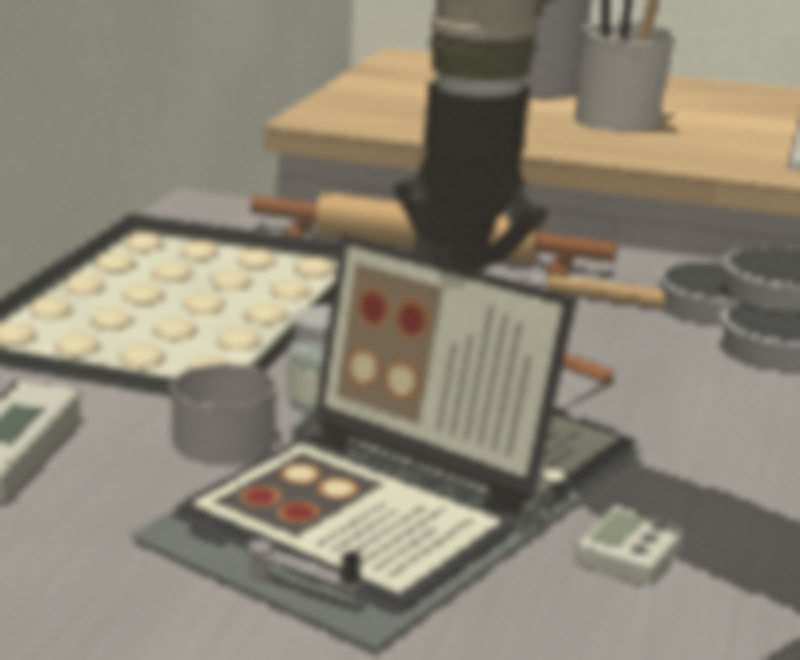

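The leaf is following (its top corner moved from 365 to 345) and the stand hasn't moved. I'll carry on up to upright.

{"api": "drive_tool", "payload": {
  "plan": [
    [[0,0,-0.6,0,0,0,0],[0,0,-0.6,0,0,0,0],[0,0,-0.6,0,0,0,0],[0,0,-0.6,0,0,0,0],[0,0,-0.6,0,0,0,0]]
  ]
}}

```text
clock: 4.05
tcp_pos: [0.5235, -0.1774, 0.1413]
orientation: [0.415, 0.573, 0.415, -0.573]
wrist_force: [0.0, -1.7, 1.4]
finger_gap: 0.0002
```

{"api": "drive_tool", "payload": {
  "plan": [
    [[0,0,-0.6,0,0,0,0],[0,0,-0.6,0,0,0,0],[0.1,0,-0.6,0,0,0,0],[0.1,0,-0.6,0,0,0,0],[0.1,0,-0.6,0,0,0,0]]
  ]
}}

```text
clock: 4.47
tcp_pos: [0.533, -0.149, 0.1383]
orientation: [0.415, 0.573, 0.415, -0.572]
wrist_force: [-0.5, -1.9, 0.0]
finger_gap: 0.0
```

Run:
```python
from h import *
rep()
im=env.read_camera("side")[:,:,::-1];crop(im,180,50,380,215,4,"pics/side4.png")
```

```text
t 4.47 tcp_stand_cm [1.000e-02 1.590e+00 1.383e+01] F_stand [ 0.11 -2.01  0.04] gap 0.0
tool axes in stand (cols)
 [[ 0.  1.  0.]
 [-0.  0. -1.]
 [-1.  0.  0.]]
q [-0.42  0.32 -0.18  1.07 -0.    1.47]
```

View pics/side4.png

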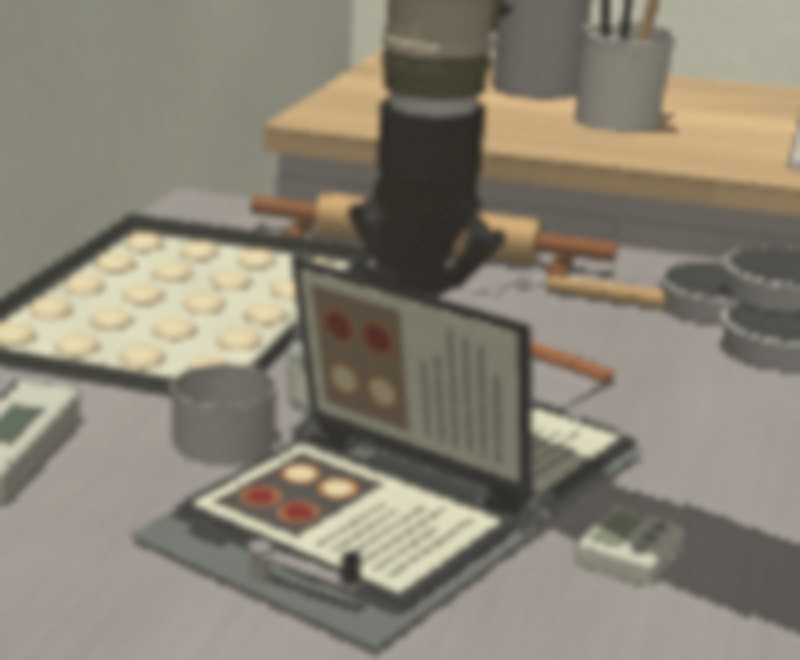

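{"api": "drive_tool", "payload": {
  "plan": [
    [[0.15,0,-0.6,0,0,0,0],[0.17,0,-0.6,0,0,0,0],[0.2,0,-0.59,0,0,0,0],[0.23,0,-0.58,0,0,0,0],[0.26,0,-0.56,0,0,0,0]]
  ]
}}

```text
clock: 4.93
tcp_pos: [0.5421, -0.1212, 0.128]
orientation: [0.415, 0.573, 0.415, -0.572]
wrist_force: [0.6, -0.3, 0.3]
finger_gap: 0.0
```

{"api": "drive_tool", "payload": {
  "plan": [
    [[0.29,0,-0.55,0,0,0,0],[0.32,0,-0.53,0,0,0,0],[0.34,0,-0.52,0,0,0,0],[0.37,0,-0.5,0,0,0,0],[0.39,0,-0.48,0,0,0,0]]
  ]
}}

```text
clock: 5.35
tcp_pos: [0.5499, -0.0967, 0.1107]
orientation: [-0.415, -0.572, -0.415, 0.573]
wrist_force: [0.0, -0.8, -0.2]
finger_gap: -0.0
```

Run:
```python
from h import *
rep()
im=env.read_camera("side")[:,:,::-1];crop(im,180,50,380,215,4,"pics/side5.png")
```

```text
t 5.35 tcp_stand_cm [-1.000e-02  7.100e+00  1.107e+01] F_stand [ 0.28 -0.71 -0.19] gap -0.0
tool axes in stand (cols)
 [[-0.  1.  0.]
 [-0.  0. -1.]
 [-1. -0.  0.]]
q [-0.32  0.35 -0.21  1.01 -0.    1.57]
```

View pics/side5.png

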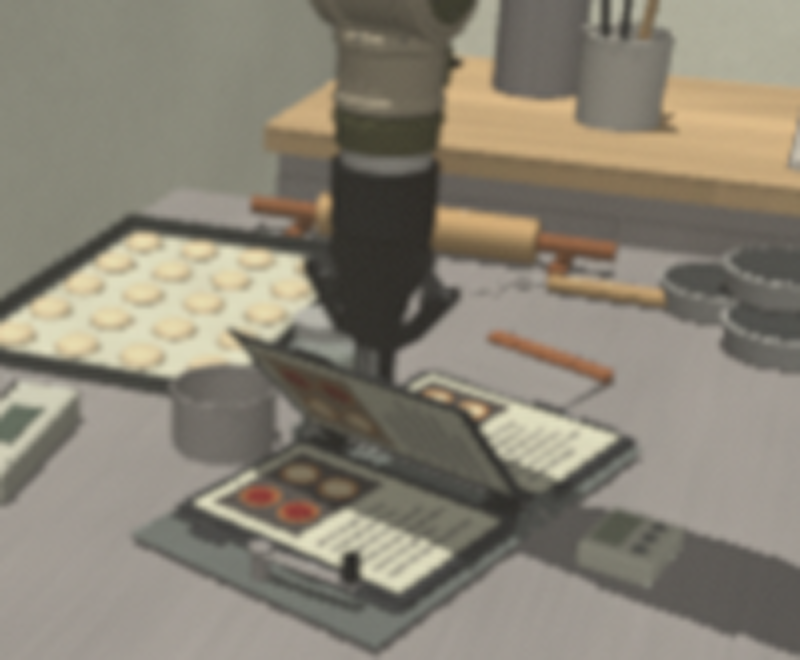

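The leaf is at about 2.3 rad and still following, with only that leaf moving. I'll keep going down the arc.

{"api": "drive_tool", "payload": {
  "plan": [
    [[0.42,0,-0.46,0,0,0,0],[0.44,0,-0.43,0,0,0,0],[0.46,0,-0.41,0,0,0,0],[0.49,0,-0.39,0,0,0,0],[0.51,0,-0.36,0,0,0,0]]
  ]
}}

```text
clock: 5.82
tcp_pos: [0.5564, -0.0773, 0.0874]
orientation: [0.415, 0.573, 0.415, -0.573]
wrist_force: [-0.2, -0.7, -0.4]
finger_gap: 0.0001
```

{"api": "drive_tool", "payload": {
  "plan": [
    [[0.52,0,-0.33,0,0,0,0],[0.54,0,-0.31,0,0,0,0],[0.56,0,-0.28,0,0,0,0],[0.57,0,-0.25,0,0,0,0],[0.58,0,-0.22,0,0,0,0]]
  ]
}}

```text
clock: 6.23
tcp_pos: [0.5606, -0.0643, 0.0596]
orientation: [-0.415, -0.572, -0.415, 0.573]
wrist_force: [0.4, -1.5, -0.2]
finger_gap: 0.0001
```

{"api": "drive_tool", "payload": {
  "plan": [
    [[0.55,0,-0.19,0,0,0,0],[0.5,0,-0.16,0,0,0,0],[0.5,0,-0.12,0,0,0,0],[0.5,0,-0.09,0,0,0,0],[0.4,0,-0.06,0,0,0,0]]
  ]
}}

```text
clock: 6.65
tcp_pos: [0.5624, -0.0585, 0.035]
orientation: [-0.415, -0.572, -0.415, 0.573]
wrist_force: [-0.3, 0.8, 0.3]
finger_gap: -0.0
```

Run:
```python
from h import *
rep()
im=env.read_camera("side")[:,:,::-1];crop(im,180,50,380,215,4,"pics/side6.png")
```

```text
t 6.65 tcp_stand_cm [-0.02 11.11  3.5 ] F_stand [-0.56  0.71  0.3 ] gap -0.0
tool axes in stand (cols)
 [[-0.  1.  0.]
 [-0.  0. -1.]
 [-1. -0.  0.]]
q [-0.25  0.43 -0.29  0.85 -0.    1.64]
```

View pics/side6.png

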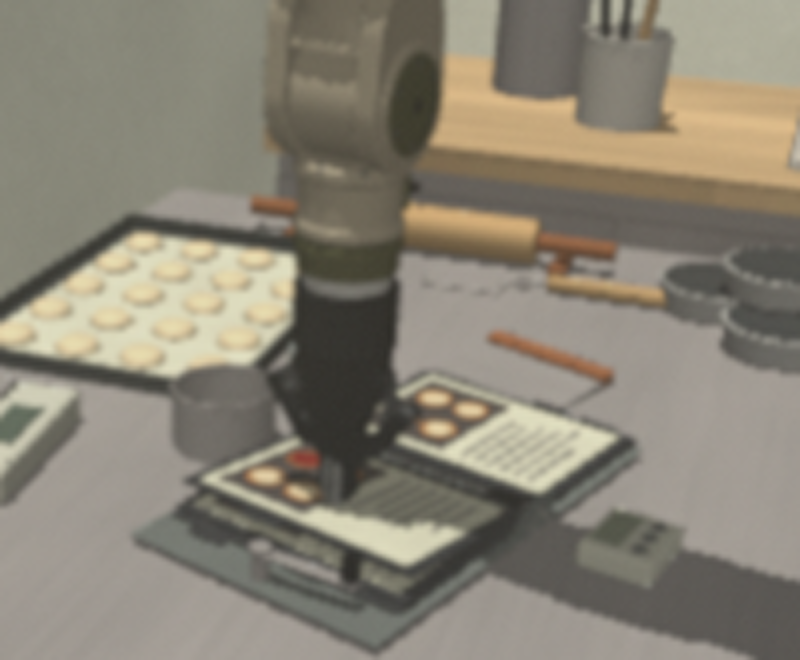

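{"api": "drive_tool", "payload": {
  "plan": [
    [[0.25,0,0,0,0,0,0],[0.2,0,0,0,0,0,0],[0.2,0,0,0,0,0,0],[0.1,0,0,0,0,0,0],[0.1,0,0,0,0,0,0]]
  ]
}}

```text
clock: 7.12
tcp_pos: [0.5626, -0.0587, 0.0272]
orientation: [0.415, 0.573, 0.415, -0.572]
wrist_force: [0.1, 0.7, -0.3]
finger_gap: -0.0
```

{"api": "drive_tool", "payload": {
  "plan": [
    [[0.05,0,0,0,0,0,0],[0.05,0,0,0,0,0,0],[0,0,0,0,0,0,0],[0,0,0,0,0,0,0],[0,0,0,0,0,0,0]]
  ]
}}

```text
clock: 7.53
tcp_pos: [0.5625, -0.0586, 0.0262]
orientation: [0.415, 0.573, 0.415, -0.573]
wrist_force: [0.4, 0.2, 0.4]
finger_gap: 0.0002
```

Run:
```python
from h import *
rep()
```

```text
t 7.53 tcp_stand_cm [ 0.   11.1   2.62] F_stand [0.33 0.3  0.38] gap 0.0
tool axes in stand (cols)
 [[ 0.  1.  0.]
 [-0.  0. -1.]
 [-1.  0.  0.]]
q [-0.25  0.44 -0.3   0.83 -0.    1.64]
```

{"api": "drive_tool", "payload": {
  "plan": [
    [[0.05,0,0,0,0,0,0],[0.05,0,0,0,0,0,0],[0.05,0,0,0,0,0,0],[0,0,0,0,0,0,0],[0,0,0,0,0,0,0]]
  ]
}}

```text
clock: 7.95
tcp_pos: [0.5626, -0.0587, 0.0251]
orientation: [0.415, 0.573, 0.415, -0.572]
wrist_force: [-1.4, -0.6, 3.5]
finger_gap: -0.0002
```

{"api": "drive_tool", "payload": {
  "plan": [
    [[0.05,0,0,0,0,0,0],[0.05,0,0,0,0,0,0],[0,0,0,0,0,0,0],[0,0,0,0,0,0,0],[0,0,0,0,0,0,0]]
  ]
}}

```text
clock: 8.37
tcp_pos: [0.5626, -0.0587, 0.0249]
orientation: [0.415, 0.573, 0.415, -0.572]
wrist_force: [-3.8, 0.6, 10.5]
finger_gap: 0.0001
```

{"api": "drive_tool", "payload": {
  "plan": [
    [[-0.2,0,0,0,0,0,0],[-0.8,0,0,0,0,0,0],[-2,0,0,0,0,0,0],[-3,0,0,0,0,0,0],[-3,0,0,0,0,0,0]]
  ]
}}

```text
clock: 8.78
tcp_pos: [0.5614, -0.0584, 0.1139]
orientation: [-0.414, -0.572, -0.416, 0.573]
wrist_force: [-0.5, -0.5, -0.5]
finger_gap: 0.0001
```

{"api": "drive_tool", "payload": {
  "plan": [
    [[0,0,-2,0,0,0,0],[0,0,-3,0,0,0,0],[0,0,-3,0,0,0,0],[0,0,-3,0,0,0,0],[0,0,-2,0,0,0,0]]
  ]
}}

```text
clock: 9.2
tcp_pos: [0.6035, 0.0672, 0.114]
orientation: [0.415, 0.573, 0.415, -0.572]
wrist_force: [-0.4, -1.0, 0.5]
finger_gap: 0.0002
```

Run:
```python
from h import *
rep()
im=env.read_camera("side")[:,:,::-1];cv2.imwrite("pics/s7raw.png",im);crop(im,180,50,380,215,4,"pics/side7.png")
im=env.read_camera("top")[:,:,::-1];cv2.imwrite("pics/t7raw.png",im);crop(im,225,110,445,290,3.6,"pics/top7.png")
```

```text
t 9.2 tcp_stand_cm [-2.000e-02  2.434e+01  1.140e+01] F_stand [-0.04 -1.08  0.53] gap 0.0
tool axes in stand (cols)
 [[ 0.     1.     0.001]
 [ 0.001  0.001 -1.   ]
 [-1.     0.    -0.001]]
q [-0.02  0.43 -0.07  1.06  0.    1.86]
```

View pics/side7.png

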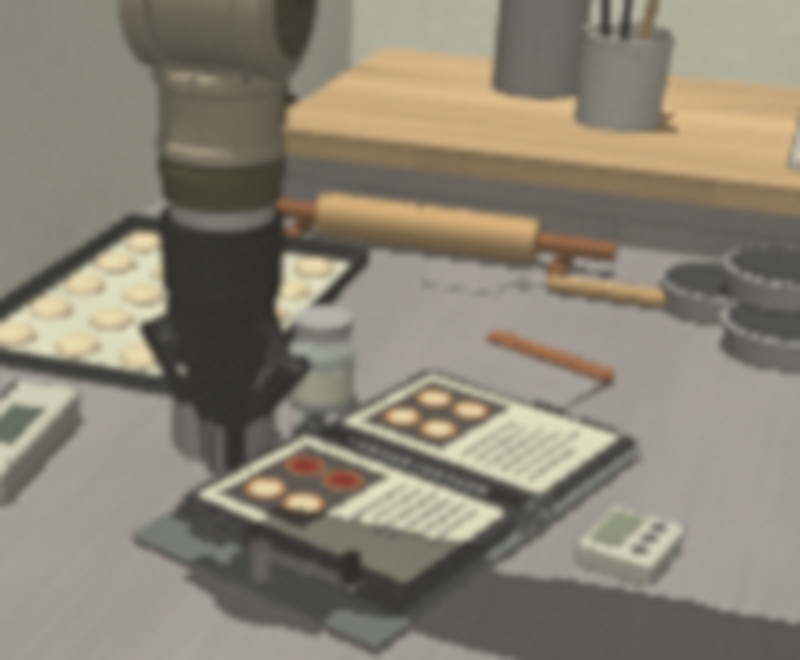

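View pics/top7.png

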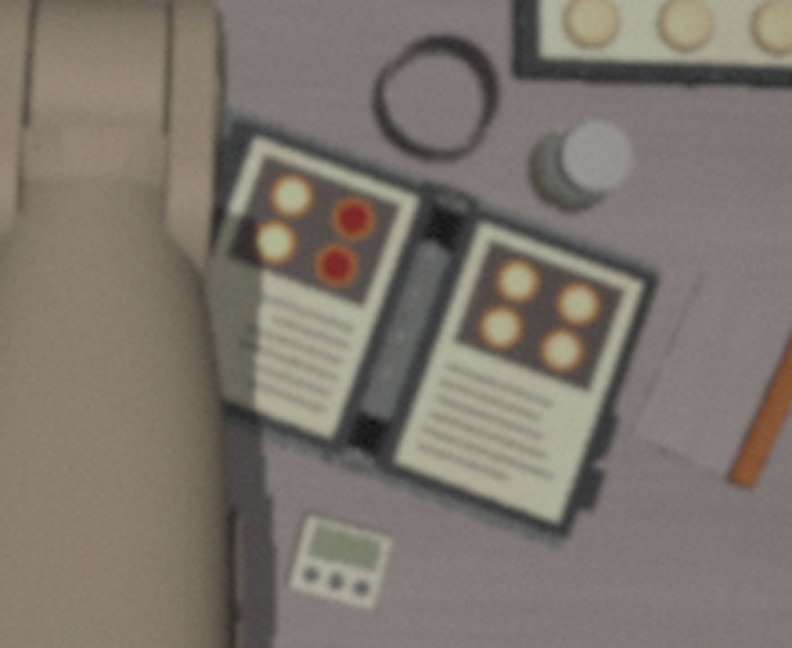

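The stand is unmoved: the right leaf corners are at the same pixels. The new leaf lies flat and the right leaf is still down. Next is the keeper. I'll come down outside the knob.

{"api": "drive_tool", "payload": {
  "plan": [
    [[0,-1.5,0.5,0,0,0,0],[0,-2,0.6,0,0,0,0],[0,-2,0.6,0,0,0,0],[0,-2,0.6,0,0,0,0],[0,-0.2,0.1,-4.5,0,0,0]]
  ]
}}

```text
clock: 9.72
tcp_pos: [0.5178, 0.0657, 0.1133]
orientation: [-0.436, -0.554, -0.438, 0.557]
wrist_force: [-1.7, 0.0, 0.8]
finger_gap: 0.0001
```

Run:
```python
from h import *
rep()
im=env.read_camera("side")[:,:,::-1];cv2.imwrite("pics/s8raw.png",im);crop(im,180,80,340,215,5,"pics/side8.png")
```

```text
t 9.72 tcp_stand_cm [-8.12 21.52 11.33] F_stand [-1.6  -0.47  0.85] gap 0.0
tool axes in stand (cols)
 [[-0.004  0.997  0.079]
 [-0.002  0.079 -0.997]
 [-1.    -0.004  0.001]]
q [-0.03  0.28 -0.3   1.   -0.    1.78]
```

View pics/side8.png

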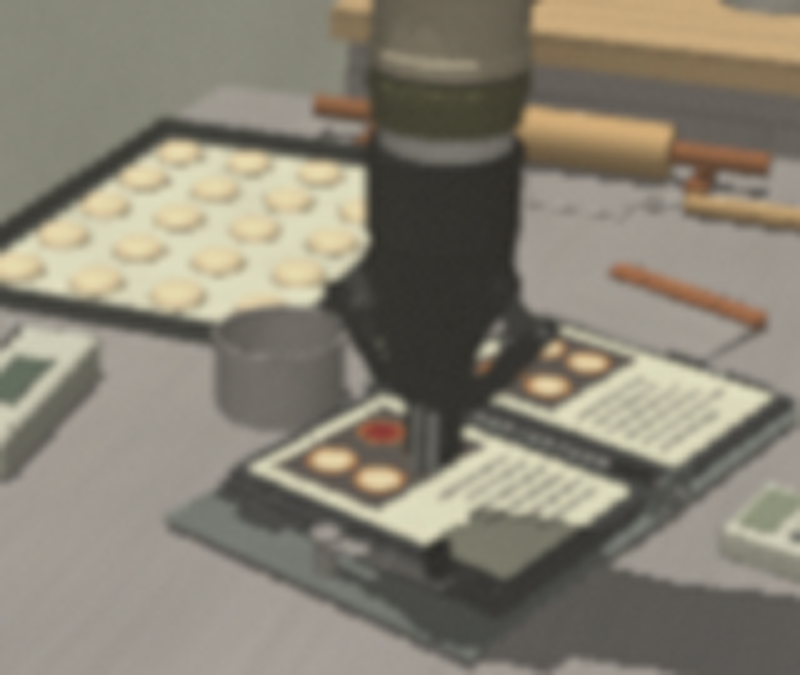

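{"api": "drive_tool", "payload": {
  "plan": [
    [[0.4,0.4,-0.5,0,0,0,0],[1.5,0,0,0,0,0,0],[2,0,0,0,0,0,0],[2,0,0,0,0,0,0],[1.4,0,0,0,0,0,0]]
  ]
}}

```text
clock: 10.18
tcp_pos: [0.528, 0.0697, 0.039]
orientation: [-0.436, -0.556, -0.436, 0.557]
wrist_force: [-0.9, 0.2, 0.3]
finger_gap: 0.0001
```

Run:
```python
from h import *
rep()
im=env.read_camera("side")[:,:,::-1];cv2.imwrite("pics/s9raw.png",im);crop(im,180,80,340,215,5,"pics/side9.png")
```

```text
t 10.18 tcp_stand_cm [-7.27 22.22  3.9 ] F_stand [-0.92 -0.08  0.31] gap 0.0
tool axes in stand (cols)
 [[-0.     0.997  0.076]
 [-0.     0.076 -0.997]
 [-1.    -0.     0.   ]]
q [-0.02  0.37 -0.37  0.83 -0.    1.79]
```

View pics/side9.png

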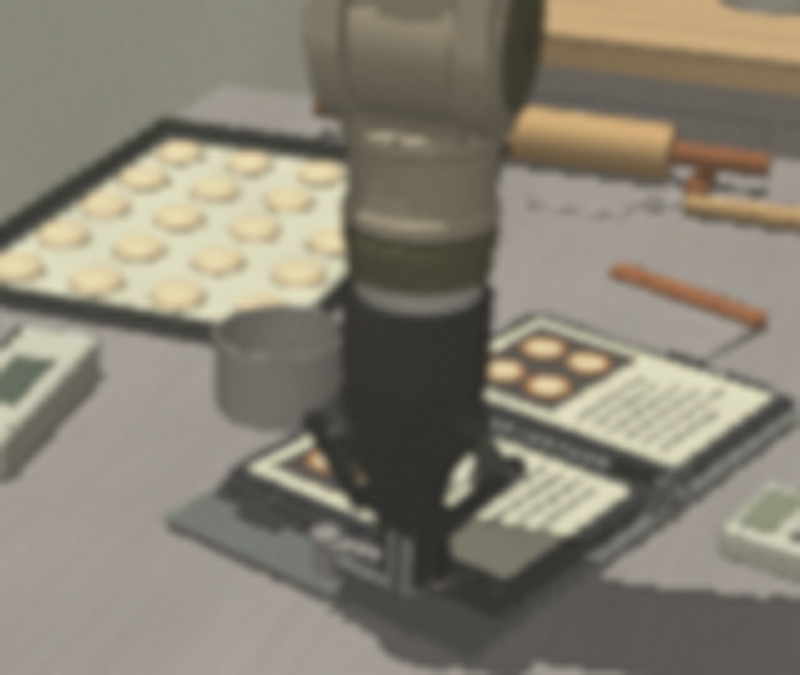

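Run:
```python
from h import *
A,o=stand()
for n,p in [("knobtop",(-.0747,.192,.055)),("knobbot",(-.0747,.192,.033)),("tip",(-.0727,.2222,.039))]:
    print(n,(proj("side",A@np.array(p)+o)-[180,80])*5)
```

```text
knobtop [443.21052289 536.59091762]
knobbot [441.53891397 570.60848065]
tip [406.14817455 582.74206738]
```

{"api": "drive_tool", "payload": {
  "plan": [
    [[0,-0.2,0.3,0,0,0,0],[0,-0.2,0.3,0,0,0,0],[0,0,0.3,0,0,0,0],[0,0,0.2,0,0,0,0],[0,0,0.2,0,0,0,0]]
  ]
}}

```text
clock: 10.65
tcp_pos: [0.5212, 0.058, 0.0417]
orientation: [0.437, 0.556, 0.437, -0.555]
wrist_force: [-0.3, 0.6, 0.2]
finger_gap: 0.0003
```

{"api": "drive_tool", "payload": {
  "plan": [
    [[0,-0.11,0.52,-4,0,0,0],[0,-0.11,0.52,-4,0,0,0],[0,-0.11,0.52,-4,0,0,0],[0,-0.11,0.52,-4,0,0,0],[0,-0.11,0.52,-4,0,0,0]]
  ]
}}

```text
clock: 11.07
tcp_pos: [0.513, 0.0327, 0.0415]
orientation: [0.528, 0.471, 0.527, -0.47]
wrist_force: [0.3, 0.1, -0.6]
finger_gap: -0.0001
```

Run:
```python
from h import *
rep()
im=env.read_camera("side")[:,:,::-1];cv2.imwrite("pics/s10raw.png",im);crop(im,180,80,340,215,5,"pics/side10.png")
```

```text
t 11.07 tcp_stand_cm [-7.55 18.24  4.15] F_stand [ 0.31  0.16 -0.56] gap -0.0
tool axes in stand (cols)
 [[ 0.002  0.909  0.418]
 [ 0.     0.418 -0.909]
 [-1.     0.002  0.   ]]
q [-0.09  0.34 -0.42  0.81  0.    1.36]
```

View pics/side10.png

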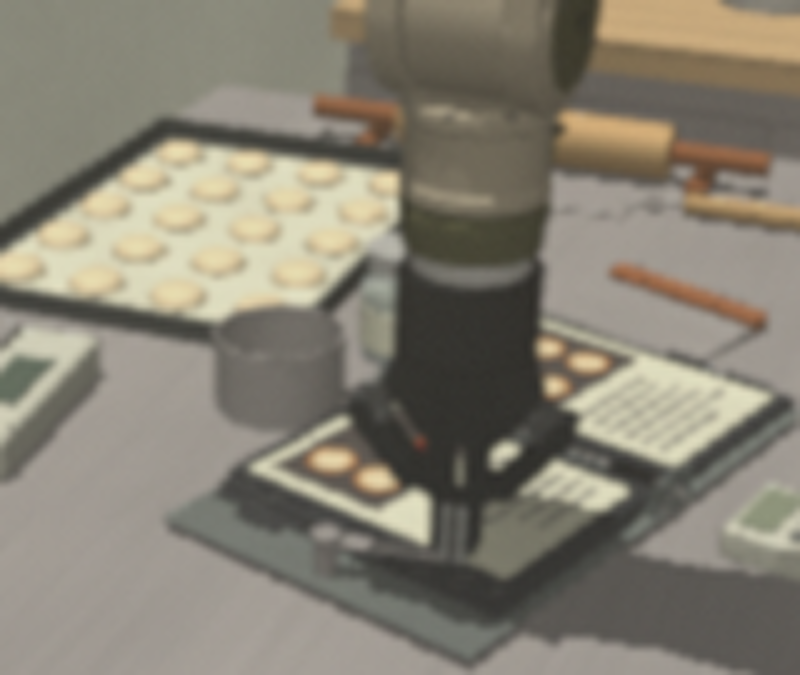

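The keeper is swinging with the finger, and the path matches the calculated one. Continuing.

{"api": "drive_tool", "payload": {
  "plan": [
    [[0,-0.11,0.52,-4,0,0,0],[0,-0.11,0.52,-4,0,0,0],[0,-0.11,0.52,-4,0,0,0],[0,-0.11,0.52,-4,0,0,0],[0,-0.11,0.52,-4,0,0,0]]
  ]
}}

```text
clock: 11.53
tcp_pos: [0.514, 0.0065, 0.0413]
orientation: [0.602, 0.373, 0.601, -0.372]
wrist_force: [-0.1, 1.3, 1.4]
finger_gap: -0.0003
```

{"api": "drive_tool", "payload": {
  "plan": [
    [[0,-0.11,0.52,-4,0,0,0],[0,-0.11,0.52,-4,0,0,0],[0,-0.11,0.52,-4,0,0,0],[0,-0.11,0.52,-4,0,0,0],[0,-0.11,0.52,-4,0,0,0]]
  ]
}}

```text
clock: 11.95
tcp_pos: [0.524, -0.018, 0.0413]
orientation: [0.657, 0.262, 0.656, -0.262]
wrist_force: [-0.2, 0.8, 0.3]
finger_gap: -0.0
```

Run:
```python
from h import *
rep()
im=env.read_camera("side")[:,:,::-1];cv2.imwrite("pics/s11raw.png",im);crop(im,180,80,340,215,5,"pics/side11.png")
```

```text
t 11.95 tcp_stand_cm [-4.92 13.76  4.13] F_stand [-0.41  0.75  0.29] gap -0.0
tool axes in stand (cols)
 [[ 0.001  0.429  0.903]
 [ 0.     0.903 -0.429]
 [-1.     0.001  0.001]]
q [-0.19  0.35 -0.39  0.82  0.    0.57]
```

View pics/side11.png

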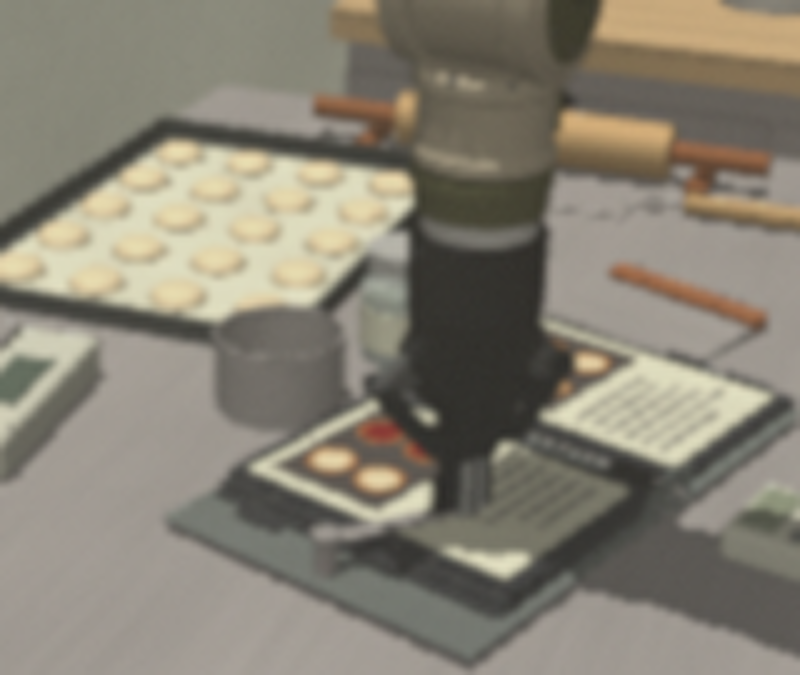

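{"api": "drive_tool", "payload": {
  "plan": [
    [[0,-0.11,0.52,-4,0,0,0],[0,-0.11,0.52,-4,0,0,0],[0,-0.11,0.52,-4,0,0,0],[0,-0.11,0.52,-4,0,0,0],[0,-0.08,0.4,-3,0,0,0]]
  ]
}}

```text
clock: 12.42
tcp_pos: [0.5408, -0.0368, 0.0411]
orientation: [0.691, 0.151, 0.691, -0.151]
wrist_force: [-0.3, 0.6, 0.0]
finger_gap: 0.0002
```

{"api": "drive_tool", "payload": {
  "plan": [
    [[0,-0.04,0.2,-1.5,0,0,0],[0,-0.04,0.2,-1.5,0,0,0],[0,-0.02,0.1,-1,0,0,0],[0,0,0,0,0,0,0],[0,0,0,0,0,0,0]]
  ]
}}

```text
clock: 12.83
tcp_pos: [0.5449, -0.0393, 0.0409]
orientation: [0.696, 0.127, 0.695, -0.127]
wrist_force: [1.0, 0.5, 0.4]
finger_gap: -0.0
```

Run:
```python
from h import *
rep()
im=env.read_camera("side")[:,:,::-1];cv2.imwrite("pics/s12raw.png",im);crop(im,180,80,340,215,5,"pics/side12.png")
```

```text
t 12.83 tcp_stand_cm [-2.28 12.39  4.09] F_stand [0.78 0.82 0.36] gap -0.0
tool axes in stand (cols)
 [[ 0.     0.045  0.999]
 [ 0.     0.999 -0.045]
 [-1.     0.     0.   ]]
q [-0.22  0.39 -0.34  0.84 -0.    0.14]
```

View pics/side12.png

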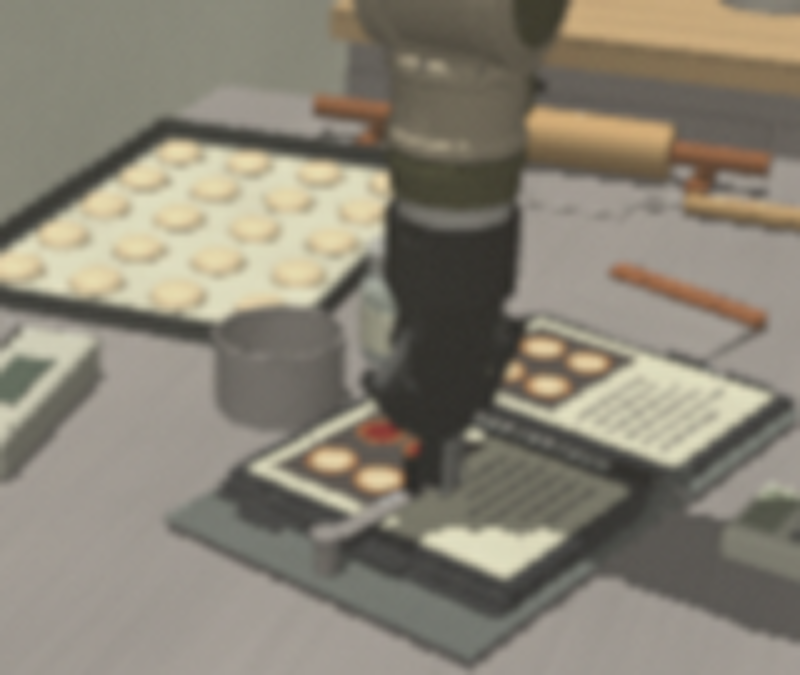

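{"api": "drive_tool", "payload": {
  "plan": [
    [[0,0,0.1,-1,0,0,0],[0,0,0.1,-1,0,0,0],[0,0,0.1,0,0,0,0],[0,0,0,0,0,0,0],[0,0,0,0,0,0,0]]
  ]
}}

```text
clock: 13.3
tcp_pos: [0.5477, -0.0404, 0.0407]
orientation: [0.698, 0.115, 0.698, -0.115]
wrist_force: [0.3, -0.6, 0.6]
finger_gap: 0.0001
```

{"api": "drive_tool", "payload": {
  "plan": [
    [[0,0,0.1,0,0,0,0],[0,0,0.1,0,0,0,0],[0,0,0,0,0,0,0],[0,0,0,0,0,0,0],[0,0,0,0,0,0,0]]
  ]
}}

```text
clock: 13.72
tcp_pos: [0.5496, -0.0411, 0.0407]
orientation: [0.698, 0.114, 0.698, -0.114]
wrist_force: [-0.2, -0.1, -0.5]
finger_gap: -0.0003
```

{"api": "drive_tool", "payload": {
  "plan": [
    [[0,0,0.05,0,0,0,0],[0,0,0.05,0,0,0,0],[0,0,0.05,0,0,0,0],[0,0,0,0,0,0,0],[0,0,0,0,0,0,0]]
  ]
}}

```text
clock: 14.13
tcp_pos: [0.5504, -0.0414, 0.0406]
orientation: [0.697, 0.114, 0.698, -0.114]
wrist_force: [-2.6, 0.7, 1.5]
finger_gap: -0.0002
```

{"api": "drive_tool", "payload": {
  "plan": [
    [[0,0,0.05,0,0,0,0],[0,0,0.05,0,0,0,0],[0,0,0,0,0,0,0],[0,0,0,0,0,0,0],[0,0,0,0,0,0,0]]
  ]
}}

```text
clock: 14.55
tcp_pos: [0.5505, -0.0414, 0.0405]
orientation: [0.697, 0.114, 0.699, -0.114]
wrist_force: [-5.3, 0.9, 4.2]
finger_gap: -0.0
```

The force has risen to about 5 N and the tip has stopped moving, so the keeper is at its stop. I'll back off, lift, and check.

{"api": "drive_tool", "payload": {
  "plan": [
    [[0,0,-0.3,0,0,0,0],[0,0,-0.6,0,0,0,0],[0,0,-0.6,0,0,0,0],[-1,0,0,0,0,0,0],[-2,0,0,0,0,0,0]]
  ]
}}

```text
clock: 14.97
tcp_pos: [0.5353, -0.0365, 0.0693]
orientation: [0.696, 0.114, 0.699, -0.114]
wrist_force: [0.0, -0.1, -0.2]
finger_gap: 0.0002
```

{"api": "drive_tool", "payload": {
  "plan": [
    [[-3,0,0,0,0,0,0],[-3,0,0,0,0,0,0],[-3,0,0,0,0,0,0],[-3,0,0,0,0,0,0],[-3,0,0,0,0,0,0]]
  ]
}}

```text
clock: 15.38
tcp_pos: [0.5375, -0.037, 0.2233]
orientation: [0.698, 0.114, 0.697, -0.114]
wrist_force: [0.6, -0.7, -0.2]
finger_gap: -0.0001
```

{"api": "drive_tool", "payload": {
  "plan": [
    [[0,3,-1,0,0,0,0],[0,3,-1,0,0,0,0],[0,3,-1,0,0,0,0],[0,3,-1,0,0,0,0],[0,3,-1,0,0,0,0]]
  ]
}}

```text
clock: 15.8
tcp_pos: [0.5382, 0.1224, 0.2219]
orientation: [0.698, 0.115, 0.697, -0.115]
wrist_force: [0.3, -0.2, -0.7]
finger_gap: 0.0003
```

{"api": "drive_tool", "payload": {
  "plan": [
    [[0,3,-1,0,0,0,0],[0,3,-1,0,0,0,0],[0,3,-1,0,0,0,0],[0,3,-1,0,0,0,0],[0,3,-1,0,0,0,0]]
  ]
}}

```text
clock: 16.22
tcp_pos: [0.5386, 0.2809, 0.2218]
orientation: [0.698, 0.115, 0.697, -0.114]
wrist_force: [1.0, -0.2, 0.3]
finger_gap: -0.0001
```

Run:
```python
from h import *
rep()
im=env.read_camera("side")[:,:,::-1];cv2.imwrite("pics/s13raw.png",im);crop(im,200,90,370,215,4.6,"pics/side13.png")
im=env.read_camera("top")[:,:,::-1];cv2.imwrite("pics/t13raw.png",im);crop(im,245,110,465,290,3.6,"pics/top13.png")
```

```text
t 16.22 tcp_stand_cm [-12.84  42.62  22.18] F_stand [1.01 0.08 0.29] gap -0.0
tool axes in stand (cols)
 [[ 0.001  0.009  1.   ]
 [ 0.001  1.    -0.009]
 [-1.     0.001  0.001]]
q [ 0.35  0.38  0.12  1.31 -0.    0.67]
```

View pics/side13.png

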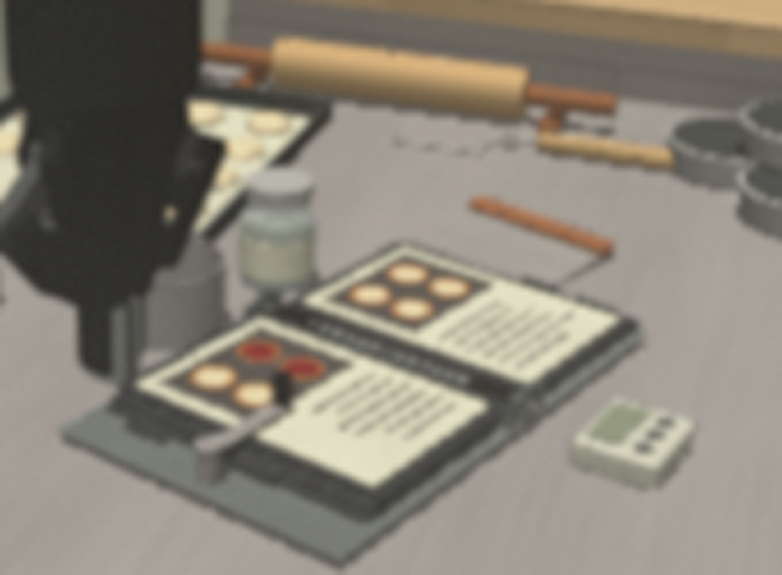

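View pics/top13.png

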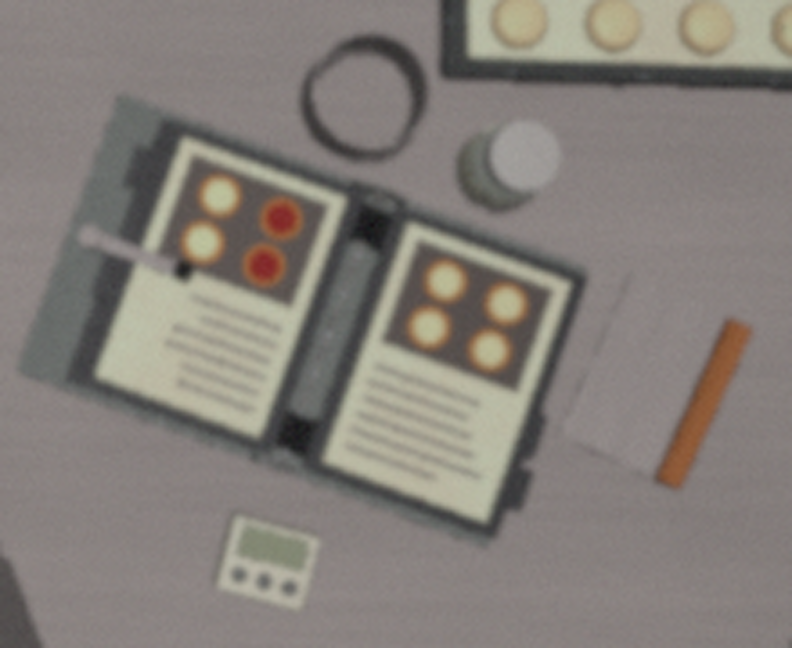

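The keeper lies square across the left leaves, with its post at zoom pixel (90,236) and the knob at (183,270). Stand corners and bystanders look unchanged. One numeric check before handing in.

Run:
```python
from h import *
A,o=stand()
T=lambda x,y:(x/3.6+245-.36,y/3.6+110-.36);S=lambda x,y:(x/4.6+200-.4,y/4.6+90-.4)
k=A.T@(onz("top",T(183,270),.055)-o);p=A.T@(onz("top",T(90,236),.033)-o)
print("knob",k,"post",p,"angle",np.arctan2((k-p)[0],-(k-p)[1])+np.pi/2)
a=cv2.cvtColor(cv2.imread("pics/top0.png"),6).astype(np.float32);b=cv2.cvtColor(cv2.imread("pics/t13raw.png"),6).astype(np.float32)
for n,(x0,y0,x1,y1) in dict(timer=(300,250,340,282),jar=(374,140,402,170),ring=(326,116,366,158),scraper=(425,190,458,250),rightedge=(385,180,412,262),leftbase=(250,135,290,170),leftnear=(248,200,275,228),tin=(80,150,135,205)).items():
    u,v=a[y0:y1,x0:x1],b[y0:y1,x0:x1];print(n,np.round(cv2.phaseCorrelate(u,v,cv2.createHanningWindow(u.shape[::-1],cv2.CV_32F)),2))
# turned leaf outer edge height by two views: near outer card/frame corner
for a_,b_ in [((172,122),(135,388)),((95,380),(377,488))]:
    q,e=tri(T(*a_),S(*b_));print("corner",A.T@(q-o),e)
rep()
```

```text
knob [-0.00176821  0.12562221  0.055     ] post [0.000736   0.19934602 0.033     ] angle 1.5368420507809164Traceback (most recent call last):
  File "<stdin>", line 8, in <module>
    return _wrapfunc(a, 'round', decimals=decimals, out=out)
    return _wrapit(obj, method, *args, **kwds)
    conv = _array_converter(obj)
ValueError: setting an array element with a sequence. The requested array has an inhomogeneous shape after 1 dimensions. The detected shape was (2,) + inhomogeneous part.
```

Run:
```python
from h import *
A,o=stand()
T=lambda x,y:(x/3.6+245-.36,y/3.6+110-.36);S=lambda x,y:(x/4.6+200-.4,y/4.6+90-.4)
for i,j in (("top0","t13raw"),("side0","s13raw")):
  a=cv2.cvtColor(cv2.imread(f"pics/{i}.png"),6).astype(np.float32);b=cv2.cvtColor(cv2.imread(f"pics/{j}.png"),6).astype(np.float32)
  D=dict(timer=(300,250,340,282),jar=(374,140,402,170),ring=(326,116,366,158),scraper=(425,190,458,250),rightedge=(396,175,412,262),leftbase=(250,135,290,170),leftnear=(248,200,275,228),tin=(80,150,135,205)) if i=="top0" else dict(timer=(320,172,354,198),front=(210,180,300,215),base=(265,185,305,215))
  for n,(x0,y0,x1,y1) in D.items():
    u,v=a[y0:y1,x0:x1].copy(),b[y0:y1,x0:x1].copy();s,r=cv2.phaseCorrelate(u,v,cv2.createHanningWindow(u.shape[::-1],cv2.CV_32F));print(i,n,np.round(s,2),round(r,2))
for a_,b_ in [((180,138),(135,385)),((97,380),(377,488))]:
    q,e=tri(T(*a_),S(*b_));print("card corner",A.T@(q-o),e)
```

```text
top0 timer [ 0.03 -0.04] 0.95
top0 jar [ 0.05 -0.06] 0.9
top0 ring [-0.04  0.53] 1.01
top0 scraper [-0.26 -0.03] 0.96
top0 rightedge [-0.15  0.06] 1.04
top0 leftbase [ 0.15 -0.06] 1.13
top0 leftnear [0.94 0.51] 0.86
top0 tin [ 6.27 -0.49] 0.11
side0 timer [-0.12  0.53] 0.95
side0 front [ 0.48 -0.45] 0.51
side0 base [ 0.03 -0.77] 0.62
card corner [0.09716535 0.16025961 0.02424105] 0.002527791792824996
card corner [-0.09900808  0.15811194  0.02116769] 0.0035591225306521824
```

Run:
```python
from h import *
A,o=stand()
b=cv2.imread("pics/t13raw.png");g=cv2.cvtColor(b,6)
x0,y0=285,176
w=g[y0:y0+17,x0:x0+20];print(w)
m=np.where(w<75,75.-w,0)
cv2.imwrite("pics/k.png",cv2.resize(b[165:195,260:310],None,fx=14,fy=14,interpolation=0))
```

```text
[[141 172 182 177 154 120  93  88  91  94 110 138 166 183 186 187 184 186
  185 177]
 [156 178 183 172 143 106  92  85  92  93 110 137 167 183 185 186 190 188
  186 179]
 [159 175 173 160 126 101  92  87  83  92 108 133 162 178 186 185 183 186
  185 174]
 [154 162 159 142 113  93  88  86  86  91 105 123 148 170 180 185 186 183
  176 163]
 [144 148 147 132 113 100  98  92  89  89  96 111 135 155 171 175 177 174
  165 149]
 [145 144 145 136 126 120 110 103  98  89  87  96 112 129 145 153 158 153
  140 127]
 [147 145 143 138 138 134 131 119 110  84  71  73  85 103 119 126 128 127
  117 111]
 [152 150 147 144 140 142 137 127 104  73  49  52  60  80  96 102 106 103
   99  92]
 [166 163 149 144 143 141 140 126  96  62  39  37  49  76  91  99  97  95
   87  89]
 [179 175 168 159 149 147 147 130  95  58  39  42  62  94 121 122 110 102
   95  92]
 [184 184 179 173 167 163 163 145 112  79  56  63  85 124 151 153 142 129
  120 110]
 [185 182 182 184 181 180 179 163 146 121 101  97 117 151 170 173 167 161
  150 139]
 [183 186 184 186 184 186 181 180 172 158 144 136 152 171 179 181 181 176
  176 167]
 [183 185 184 184 185 185 184 184 182 180 172 169 175 182 182 185 183 185
  180 181]
 [185 184 183 187 186 187 186 186 186 184 184 180 181 180 181 183 182 184
  183 181]
 [183 187 185 186 186 185 189 186 185 183 183 183 178 173 172 177 180 180
  182 184]
 [183 185 186 186 187 186 187 187 185 186 185 182 175 167 162 162 169 170
  175 177]]
```

View pics/k.png

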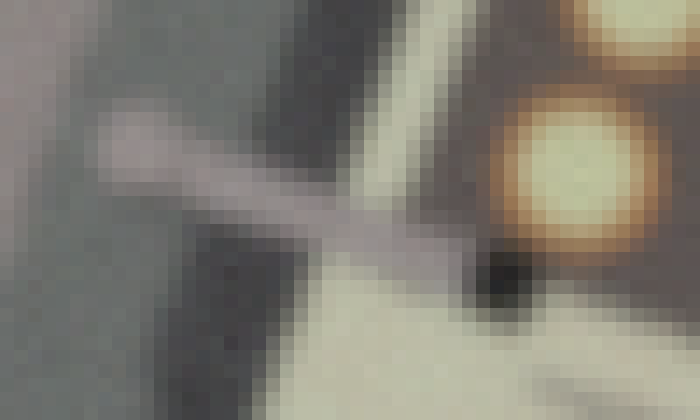

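Run:
```python
from h import *
print(env.hand_in())
```

```text
the job is handed in; nothing more can be done
None
```

The leaf is turned and lies flat on the left, the keeper is fully in over it, and the job is handed in at about 16 s. I swung the leaf at about 0.5 rad/s with the closed fingertips and gripped nothing.

**Leaf:** I pressed it down until the tip read 24.9 mm above the bench, against 25 mm for flat. The press reached about 10.5 N, firmer than the light touch I meant. The other leaves look flat in the last pictures.

**Keeper:** I pushed the knob round its arc until it stopped, at about 5 N. The knob and post positions give 1.54 rad against the 1.57 stop, within the one-pixel error. The arm's line in the picture is within about 1° of square.

**Last checks on what should not move:**
- **Stand:** its outer edges are mostly within 0.2 px of the first pictures. The patches that shifted more (up to about 1 px) also show the keeper and leaf that were meant to move.
- **Bystanders:** timer, jar and scraper shifted by at most 0.3 px in the top view. The ring read 0.5 px, and so did the timer in the side view; I put both down to noise.
- **Tart tin:** the arm hid it in the last top view, so that check gave no valid result. The fingertips passed about 0.22 m above the bench on that side.

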